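# Hang the bean masher on the carousel's empty hook

## Robot

A 6-joint arm with a two-finger parallel gripper is mounted at the origin on the work surface. World frame = base frame: x ahead of the robot, y to its left, z up, the work surface at z = 0. Lengths are in mm, angles in rad, forces in N, time in s.
With the tool pointing down it reaches from about 400 to 825 mm from the base axis. Payload 7 kg.
Tool frame: the origin (TCP) lies at the very end of the fingers, on their centre line; the grasp point (between the pads) lies 19 mm behind it; z points along the fingers, y is the direction in which the jaws open and shut (so a half turn about z gives the same grasp; the last joint's range is limited). The gripper opens to 88 mm and grips with 3 to 60 N. Pads are 19 mm wide; open, the fingers measure 130 mm over their backs; the gripper's body (78 mm by 193 mm) begins 47 mm behind the grasp point.
Start: joints at [-1.062, 0.359, 0.012, 0, -1.224, -0.288], TCP at [147.807, -658.596, 226.561] pointing down, gripper open.
Joint ranges: [-3.07, 3.07], [-1.43, 2.12], [-1.02, 1.25], [-3.03, 1.67], [-3.05, -0], [-3.03, 3.03]. Speed limits (rad/s): [2.39, 2.39, 3.01, 3.14, 3.14, 3.14].

## Interface

Orientations are given as a unit quaternion [x, y, z, w].
In Python, from plant import bot gives the robot as it stands. Calls block until the motion is done:
- bot.move_ptp(position, orientation): joint-space move of the TCP to a pose.
- bot.line_to(position, velocity=150, ori=None): straight line of the TCP; ori=None keeps the orientation; velocity is the mean speed in mm/s.
- bot.move_joints(angles): joint-space move.
- bot.move_gripper(opening, force=None): finger opening in mm; force is the grip in N (None keeps the last); returns when the fingers have stopped.
- bot.pause(seconds).
- bot.solve_ik(position, orientation): joint angles nearest the present ones, or None.
- bot.read_state(): the state.
- bot.camera(name): name is "side" or "top" or "wrist"; returns the picture (480x640x3 uint8, red, green, blue); there is no depth.
- bot.get_calibration(name): a dict with "fx", "fy", "cx", "cy" (pixels), "distortion" ([k1, k2, p1, p2, k3] as OpenCV has them; the pictures are not rectified), "view" (4x4, takes a point from world to camera coordinates); the wrist camera has in their place "T_tool_cam" (4x4, takes a point from camera to tool coordinates, whose origin is the TCP and whose axes are the flange's). Camera axes: x right, y up, looking along -z (the intrinsics and any distortion apply to the point x, -y, -z); pixel columns grow to the right and rows downward; lengths in mm; the calibration is good to about 2 mm. A picture is of the moment at which its call begins: read the wrist's pose just before it. get_calibration takes no time and is no camera call.
A pose or a line that the arm cannot do raises bot.Unreachable and nothing moves.
- bot.close_job(): hands the job in, once; it reports no verdict.
The state is a dict: "t": time; "joint_pos": joint angles; "qvel": joint speeds; "tau": joint torques, N m; "tcp_pos": TCP position; "eef_rot": TCP orientation; "contact_force": force on the tool from outside, world axes, zero at the start; "moment": the same for the moment, N m; "width": finger opening in mm.
Only numpy, scipy, OpenCV 4.12 (cv2) and the standard library are available. Lean on these libraries where they do the work, as an engineer would, in place of code of your own. Each camera call takes 0.05 s, during which the arm holds its last target. There are 200 camera calls.

## Task

Turn the utensil carousel clockwise (seen from above) until it rests against its stop, so that its empty forked hook comes round to the front, and only then hang the pale wooden bean masher from the rest on that hook: slide its neck into the fork until it meets the end of the slot and lower its head so that it sits down fully behind the raised lips, upright. Turn, push and seat gently, let go, leave the carousel against its stop and leave the other things on the ledge where they are.

Things in the scene. Friction and masses are not known exactly. Their poses are not given: they have to be found in the camera images.
- carousel: Utensil carousel's fixed part: dark wooden plinth 170 mm across, 18 mm high, steel column 34 mm across. Origin on the turning axis, on the ledge, z up; x points away from the side to which the empty hook looks when against the stop.
- hub (a point): Centre of the turntable's flat hub (90 mm across), on the turning axis, 200 mm above the ledge, level with the top faces of its four forked steel hooks, which stand at 90 degrees, seats 120 mm from the axis. Three hold wooden utensils fast (heads 36 mm across, up to 254 mm high; tools hang to 70 mm above the ledge); one is empty. Sweep radius 186 mm. x axis as for empty_hook.
- turntable (a joint): Turning angle of the turntable (rad): 0 against its hard stop, growing anticlockwise seen from above to 1.8. Starts between 0.6 and 1.5. No spring; it stays where it is left: friction about 0.35 N m.
- empty_hook (a point): Nominal seat centre of the empty hook, in its top face, turning with it. x points along the arm to the turning axis, the fork's mouth opens to -x; z up. BUT the fork is clamped on its arm by hand: the whole fork (seat, lips, slot, mouth) really stands up to 12 mm nearer to or farther from the axis than its points say, which is not measured: find the slot's end by feel. The clamp does not give.
- slot_end (a point): Nominal middle of the inner end of the empty fork's slot, in the top face, 9 mm inward of the seat centre (same 12 mm doubt, same axes). The slot is 18 mm wide between two prongs 12 mm wide and 10 mm thick (42 mm over both). A neck pushed to the end stands 2 mm inward of the seat centre; a head sits freely from 2 mm inward to 2 mm outward of the centre.
- hook_mouth (a point): Nominal middle of the empty fork's mouth, in the top face, 47 mm outward of the seat centre (same 12 mm doubt, same axes). Over its last 18 mm the slot flares to 35 mm wide here (53 mm over both prongs). Two lips 8 mm high and 8 mm thick stand on the prongs, one each side of the slot, 18 to 26 mm outward of the seat centre: the head must pass over them; behind them the top is flat.
- turn_peg (a point): Centre of the top of the turntable's upright wooden turning peg, to push or pinch: 16 mm across, 45 mm tall above the hooks' top faces, 75 mm from the axis. Seen from above it stands 45 degrees clockwise from the empty hook, before the next, occupied one; push it on the side that looks to the empty hook. x axis as for empty_hook; z up.
- masher: The pale wooden bean masher, a round turned tool 169 mm tall, about 0.1 to 0.21 kg, standing upright on its rest. From below: drum 46 mm across and 55 mm high, neck 14 mm across and 60 mm long, cylindrical head 36 mm across and 54 mm high, which is the grip. Origin at the centre of the drum's underside, z up towards the head.
- shoulder (a point): Centre of the flat underside of the masher's head (the shoulder that rests on the hook), 115 mm above the masher's origin, 54 mm below its top. z up towards the head.
- rest: Dark wooden pestle rest on which the masher stands: a round block 100 mm across below, 90 mm on top, 15 mm high, fixed. Origin under its centre.
- molcajete: Grey basalt mortar on three feet, 170 mm across, 110 mm high, on a fixed round cork trivet 200 mm across and 12 mm thick. Bystander, as is a fixed steel tortilla press (220 by 200 mm, 80 mm high) far left. Origin under its centre.
- jar: Empty green glass jar, 80 mm across, 120 mm high. Bystander. Origin under its centre.
- spoon_holder: White ceramic spoon holder, 100 mm across, 140 mm high. Bystander. Origin under its centre.
- salt_dish: Terracotta salt dish, 84 mm across, 35 mm high. Bystander. Origin under its centre.
- pepper_mill: Dark wooden pepper mill, 52 mm across, 135 mm high. Bystander. Origin under its centre.
Mind the look-alikes: they are no part of the job. What is shaped like the masher but purple, red or yellow is not meant.

How it is judged (in metres and radians):
On the way, in this order (a step that is already met when the one before it is completed fails the run):
1. the carousel is turned against its stop (value of joint turntable below 0.04 rad), for 0.2 s.
2. the masher's head sits down behind the lips of the empty hook (z of shoulder in the frame of empty_hook between -0.003 and 0.003 m and x of shoulder in the frame of empty_hook between -0.017 and 0.016 m and y of shoulder in the frame of empty_hook between -0.004 and 0.004 m and value of joint turntable below 0.06 rad), for 0.2 s.
At the end, for the whole second after the job is handed in: The masher hangs free in the empty hook, at rest, upright within 0.1 rad: shoulder within 3 mm of the hook's top face in height, 4 mm sideways, and 17 mm outward to 16 mm inward of the nominal seat; the turntable is within 0.06 rad of its stop (all of step 2 and angle between masher's own z axis and vertical below 0.1 rad and linear speed of masher below 0.02 m/s and contact force between masher and carousel above 0.4 N and contact force between masher and the fingers below 0.1 N); the robot touches nothing.
It fails at once if the masher is pressed or knocked against the carousel with more than 30 N (contact force between masher and carousel above 30 N).
It fails at once if the robot's fingers push the carousel with more than 35 N (contact force between the fingers and carousel above 35 N).
It fails at once if the arm bumps the carousel (contact force between the arm and carousel above 35 N).
It fails at once if the masher is tipped over (angle between masher's own z axis and vertical above 0.6 rad).
It fails at once if a bystander is moved by more than 20 mm (distance of any of molcajete, jar, spoon_holder, salt_dish, pepper_mill from where it was at the start of the episode above 0.02 m).
It also fails if it takes over 72 s, if anything falls off the work surface, if the arm or the gripper's body presses on something with over 40 N, if the wrist force passes 120 N, or if a joint passes its speed limit or range.

## Working session

There is one attempt and no reset: what is moved stays moved. The work goes in short steps, each a Python script; the robot and the scene stay as the last script left them, time stands still between calls to the robot, and variables do not carry over. Pictures are saved under pics/ and viewed, about 8 in all and at most 12, crops included, and the job is handed in when it is done.

```bash
mkdir -p pics; ls; python3 - <<'E'
from plant import bot
import cv2
for n in("top","side"):
    cv2.imwrite(f"pics/{n}0.png",bot.camera(n)[...,::-1]); c=bot.get_calibration(n); print(n,c)
print(bot.get_calibration("wrist")); print(bot.read_state())
E
```

```text
pics
top {'fx': 505.0717420203581, 'fy': 505.0717420203581, 'cx': 319.8469333618442, 'cy': 240.6826980972558, 'distortion': array([-0.04171689,  0.        ,  0.        ,  0.        ,  0.        ]), 'view': array([[-2.67529534e-02, -9.99476887e-01,  1.81722704e-02,
        -4.87264521e+00],
       [ 9.81835247e-01, -2.28561332e-02,  1.88353775e-01,
        -5.21708026e+02],
       [-1.87839897e-01,  2.28811954e-02,  9.81933106e-01,
        -1.41934837e+03],
       [ 0.00000000e+00,  0.00000000e+00,  0.00000000e+00,
         1.00000000e+00]])}
side {'fx': 575.8106388571207, 'fy': 575.8106388571207, 'cx': 315.87420930646834, 'cy': 237.12585340825785, 'distortion': array([0.03502199, 0.        , 0.        , 0.        , 0.        ]), 'view': array([[ 9.88062173e-01, -1.53001885e-01,  1.79879527e-02,
        -4.89731456e+02],
       [ 9.12101427e-02,  6.75088729e-01,  7.32076442e-01,
        -1.68296679e+02],
       [-1.24152540e-01, -7.21696356e-01,  6.80984960e-01,
        -1.63474822e+03],
       [ 0.00000000e+00,  0.00000000e+00,  0.00000000e+00,
         1.00000000e+00]])}
{'fx': 333.
[... 522 characters left out ...]
+00]])}
{'t': 0.1, 'joint_pos': array([-1.06189356e+00,  3.59316351e-01,  1.11488146e-02, -3.04469143e-04,
       -1.22411028e+00, -2.88109350e-01]), 'qvel': array([ 1.29924319e-05, -2.16405640e-03,  2.34967113e-03,  1.04543147e-03,
        1.26276376e-03, -1.53384013e-03]), 'tau': array([-1.41300388e-03, -5.84161699e+01,  2.93752366e+01,  7.01535612e+00,
        1.02487591e-02, -6.43616454e-05]), 'tcp_pos': array([ 147.70715964, -658.186891  ,  225.71568742]), 'eef_rot': array([-1.10121056e-01,  9.93917896e-01,  7.38246783e-04, -1.55517948e-04]), 'contact_force': array([0.18856817, 0.22738528, 0.17151035]), 'moment': array([-0.02790262,  0.00141375,  0.02396305]), 'width': 87.6567468985742}
```

View pics/top0.png

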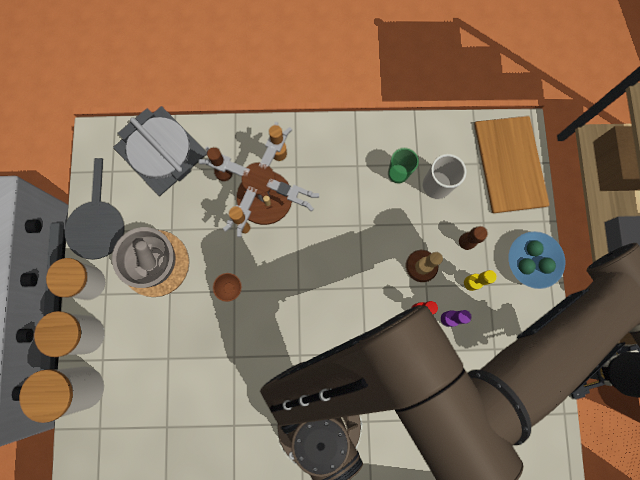

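View pics/side0.png

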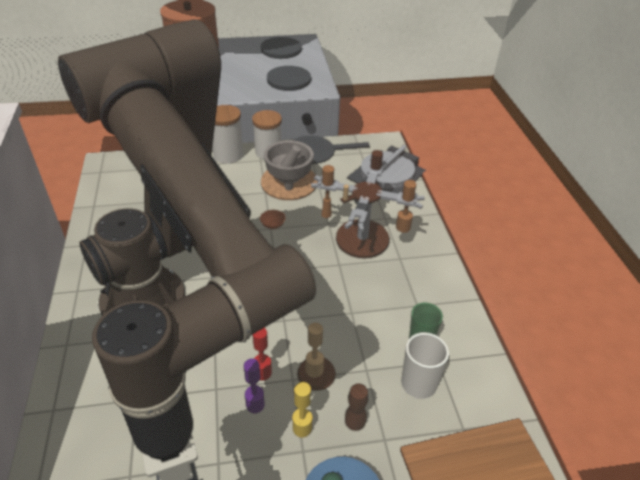

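```bash
cat > h.py <<'E'
import numpy as np, cv2
from plant import bot
from scipy.spatial.transform import Rotation as R
def cal(n):
    c=bot.get_calibration(n); K=np.array([[c['fx'],0,c['cx']],[0,c['fy'],c['cy']],[0,0,1]])
    if n=="wrist":
        s=bot.read_state(); T=np.eye(4); T[:3,:3]=R.from_quat(s['eef_rot']).as_matrix(); T[:3,3]=s['tcp_pos']
        W=T@c['T_tool_cam']
    else: W=np.linalg.inv(c['view'])
    return K,np.array(c['distortion']),W
def ray(c,px):
    K,d,W=c; u=cv2.undistortPoints(np.array([[px]],float),K,d)[0,0]
    v=W[:3,:3]@[u[0],-u[1],-1]; return W[:3,3],v/np.linalg.norm(v)
def onz(c,px,z):
    o,v=ray(c,px); return o+v*(z-o[2])/v[2]
def proj(c,P):
    K,d,W=c; p=np.linalg.inv(W)@np.append(P,1); p=np.array([p[0],-p[1],-p[2]])
    return cv2.projectPoints(p.reshape(1,1,3),np.zeros(3),np.zeros(3),K,d)[0][0,0]
def tri(a,b):
    (o1,v1),(o2,v2)=a,b
    s=np.linalg.lstsq(np.c_[v1,-v2],o2-o1,rcond=None)[0]
    p,q=o1+s[0]*v1,o2+s[1]*v2; return (p+q)/2,np.linalg.norm(p-q)
def save(n,im): cv2.imwrite(f"pics/{n}.png",im)
E
python3 - <<'E'
import cv2,numpy as np
t=cv2.imread("pics/top0.png");s=cv2.imread("pics/side0.png")
f=lambda a,x,y,w,h,k:cv2.resize(a[y:y+h,x:x+w],None,fx=k,fy=k,interpolation=cv2.INTER_CUBIC)
a=np.hstack([f(t,190,120,140,120,2.8),f(s,300,140,140,120,2.8)]);b=np.hstack([f(t,380,230,140,100,2.8),f(s,240,310,140,100,2.8)])
cv2.imwrite("pics/crop.png",np.vstack([a,b]))
E
```

```text
(no output)
```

View pics/crop.png

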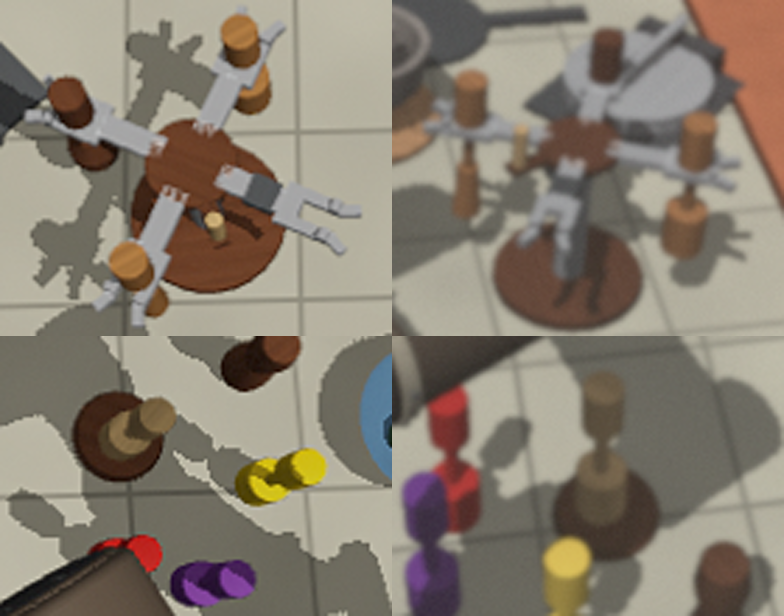

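```bash
python3 - <<'E'
from h import *
T,S=cal("top"),cal("side")
hub=onz(T,(257.9,177.1),200)
print("hub top",hub,"side",onz(S,(366.4,192.1),200),tri(ray(T,(257.9,177.1)),ray(S,(366.4,192.1))))
print("peg",onz(T,(266.4,197.9),245),onz(S,(345.4,186.4),245),tri(ray(T,(266.4,197.9)),ray(S,(345.4,186.4))))
for a in((276,132.5),(214.3,152.9),(235.4,212.1)): print("head",onz(T,a,254))
print("mouth",onz(T,(310.7,201.4),200))
print("plinth",onz(T,(190+208/2.8,120+208/2.8),18),onz(S,(300+(568-392)/2.8,140+270/2.8),18))
print("masher",tri(ray(T,(435.7,258.2)),ray(S,(315.7,327.5))),onz(T,(435.7,258.2),184),onz(S,(315.7,327.5),184))
print("rest",onz(T,(380+118/2.8,230+100/2.8),15))
for n,p in dict(jar=(403,165),sp=(446,178),salt=(227,287),pep=(467,240),yel=(472,282)).items(): print(n,onz(T,p,50)[:2])
E
```

```text
hub top [669.10915041 146.15218088 200.        ] side [662.40649931 137.41190726 200.        ] (array([668.06054239, 146.79660716, 193.24049966]), np.float64(6.205754756187557))
peg [598.39750608 120.08050889 245.        ] [593.35219486 115.40357456 245.        ] (array([596.83390581, 120.32910999, 241.70859574]), np.float64(4.80183680399795))
head [771.83988871  93.36564974 254.        ]
head [719.22808689 252.98790939 254.        ]
head [560.57013059 197.58747404 254.        ]
mouth [598.95909791   6.9306633  200.        ]
plinth [674.09283597 145.39721006  18.        ] [666.75963666 142.93451087  18.        ]
masher (array([ 442.09029032, -319.23273204,  183.22805567]), np.float64(0.7691969078390347)) [ 441.58569841 -319.02543329  184.        ] [ 442.37220548 -319.78237936  184.        ]
rest [ 445.39760156 -320.15229678   15.        ]
jar [ 747.37107378 -274.36061528]
sp [ 704.12398074 -401.83238033]
salt [393.01965348 250.53021052]
pep [ 513.33810308 -449.78897417]
yel [ 389.56175093 -454.39113836]
```

```bash
cat >> h.py <<'E'
def Q(deg): a=np.radians(deg)/2; return np.array([np.cos(a),np.sin(a),0,0])  # tool x at azimuth deg
E
python3 - <<'E'
from h import *
s=bot.read_state()
bot.line_to([148,-658,340],250)
p=[565,125,335]
print(bot.solve_ik(p,Q(-165)))
bot.move_ptp(p,Q(-165)); bot.pause(.2)
s=bot.read_state();print(s['t'],s['tcp_pos'],s['contact_force'],s['joint_pos'])
W=cal("wrist"); np.savez("w1",K=W[0],d=W[1],W=W[2]); save("w1",bot.camera("wrist")[...,::-1])
T=cal("top"); 
E
```

```text
[ 0.55557617  0.14919783 -0.02571252  0.         -1.39588598 -1.86457311]
4.0083 [565.09414646 124.59197968 334.98079955] [-0.02841467  0.44203953  0.50941469] [ 5.54848771e-01  1.49240286e-01 -2.57029545e-02 -2.05825100e-06
 -1.39590095e+00 -1.86452399e+00]
```

View pics/w1.png

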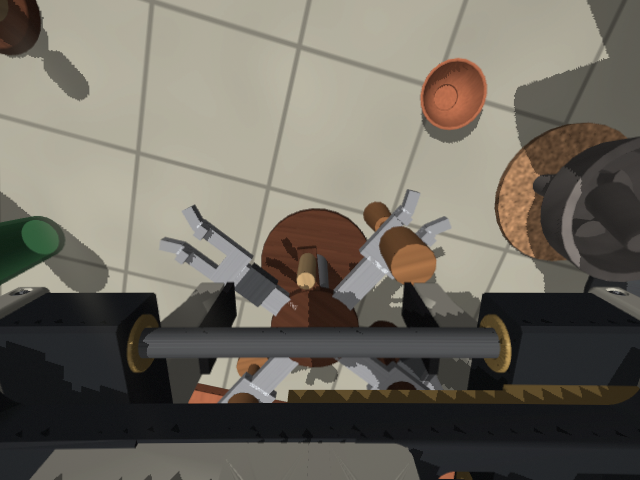

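```bash
python3 - <<'E'
from h import *
z=np.load("w1.npz");W=(z['K'],z['d'],z['W'])
for n,p,h in [("hub",(315,329),200),("peg",(308,282),245),("mouth",(176,229),200),("plinth",(316,258),18),("salt rim",(454,93),35)]: print(n,onz(W,p,h))
for zz in (200,245): 
  for r,a in((75,-161),): print(proj(W,[667+r*np.cos(np.radians(a)),145+r*np.sin(np.radians(a)),zz]))
E
```

```text
hub [666.72957848 146.86579336 200.        ]
peg [598.16241105 123.25518223 245.        ]
mouth [598.42042558  -2.75983163 200.        ]
plinth [658.54270874 144.27333194  18.        ]
salt rim [392.46501075 253.90668983  35.        ]
[307.27171612 259.41959308]
[305.46318751 278.96477046]
```

```bash
cat > push.py <<'E'
from h import *
ax=np.array([667,146.]); r=74
def pose(th): return [ax[0]+r*np.cos(np.radians(th)),ax[1]+r*np.sin(np.radians(th)),217]
th=-161.
bot.move_gripper(34)
p=pose(th); bot.line_to([p[0],p[1],300],200,ori=Q(th)); bot.line_to(p,100); bot.pause(.2)
f0=bot.read_state()['contact_force']; print("base",f0,bot.read_state()['t']); log=[]
while th>-161-100:
    d=1.2 if th>-161-40 else .6
    th-=d; bot.line_to(pose(th),35,ori=Q(th))
    s=bot.read_state(); f=s['contact_force']-f0
    t=np.array([np.sin(np.radians(th)),-np.cos(np.radians(th))]); ft=-f[:2]@t; log.append((round(th,1),round(ft,1)))
    if np.linalg.norm(f)>13: break
print(log[::4],log[-4:],f,s['tcp_pos'],s['t'],s['joint_pos'])
E
python3 push.py
```

```text
base [ 0.07557335  0.46377937 -0.13816179] 6.6583Traceback (most recent call last):
  File "push.py", line 10, in <module>
    th-=d; bot.line_to(pose(th),35,ori=Q(th))
           ~~~~~~~~~~~^^^^^^^^^^^^^^^^^^^^^^^
plant.Unreachable: the arm cannot follow that straight line within its joint ranges
```

```bash
python3 - <<'E'
from h import *
s=bot.read_state();print(s['t'],s['tcp_pos'],s['joint_pos'],s['contact_force'],s['width'])
ax=np.array([667,146.])
for th in (-165,-180,-200,-213,-220,-230): print(th,bot.solve_ik([ax[0]+74*np.cos(np.radians(th)),ax[1]+74*np.sin(np.radians(th)),217],Q(th)))
E
```

```text
26.1583 [616.66778612 201.425812   216.71562611] [ 6.15114283e-01  3.22857389e-01 -6.26551700e-02 -1.30255629e-03
 -1.18656533e+00 -3.02392351e+00] [-7.6782342  -2.75129905  1.69106725] 34.304587356102004
-165 [ 0.53032679  0.25721885 -0.15459713  0.         -1.15898035 -1.83932373]
-180 [ 0.56087228  0.26018675 -0.15055431  0.         -1.16005526 -2.13166861]
-200 [ 0.59294689  0.27774563 -0.1264007   0.         -1.16665    -2.51280906]
-213 [ 0.60660571  0.29625618 -0.10050638  0.         -1.17403377 -2.75336069]
-220 [ 0.61135504  0.30804963 -0.08378034  0.         -1.17896635 -2.88028306]
-230 None
```

```bash
sed -i '/^th=-161/,/^f0/d' push.py; sed -i 's/^while.*/f0=np.array([.08,.46,-.14]); th=-228.2; log=[]\nwhile th>-256:/; s/    d=.*/    d=.8/; s/,35,ori=Q(th)/,50,ori=Q(-227.5)/' push.py; sed -i 's/log\[::4\]/log/' push.py; python3 push.py
```

```text
[(-229.0, np.float64(10.2)), (-229.8, np.float64(14.3))] [(-229.0, np.float64(10.2)), (-229.8, np.float64(14.3))] [-14.20867013  -5.39616369   5.01926376] [616.56729122 201.59799423 216.61834319] 26.6583 [ 6.15251519e-01  3.25112075e-01 -5.94999018e-02 -1.62321677e-03
 -1.19124548e+00 -3.01199329e+00]
```

```bash
python3 - <<'E'
from h import *
ax=np.array([667,146.])
p=lambda th,z:[ax[0]+74*np.cos(np.radians(th)),ax[1]+74*np.sin(np.radians(th)),z]
bot.line_to(p(138.5,217),40); f=bot.read_state()['contact_force']
bot.line_to(p(138.5,330),200)
bot.line_to([530,137,330],250,ori=Q(-175)); bot.pause(.2)
W=cal("wrist"); np.savez("w2",K=W[0],d=W[1],W=W[2]); w=bot.camera("wrist")[...,::-1]; save("w2",w)
save("top2",bot.camera("top")[...,::-1]);print(f,bot.read_state()['t'],bot.read_state()['contact_force'])
save("w2c",cv2.resize(w[130:330,130:530],None,fx=2,fy=2,interpolation=cv2.INTER_CUBIC))
E
```

```text
[ 0.07028243  0.76780195 -1.54117973] 29.1583 [ 0.4370808  -0.25622608  0.32166535]
```

View pics/w2c.png

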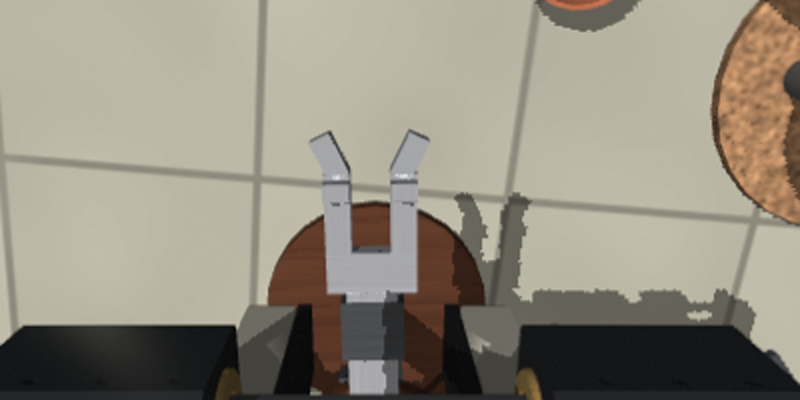

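```bash
python3 - <<'E'
from h import *
z=np.load("w2.npz");W=(z['K'],z['d'],z['W'])
ax=np.array([667,146.,0])
P={}
for n,c,h in [("mouth",(370,134.5),200),("tipL",(319,136),200),("tipR",(420.5,134.5),200),("slotend",(371.5,246),200),("slot mid",(370.7,215),200),("outerL",(327,260),200),("outerR",(417,260),200),("inL",(350,220),200),("inR",(391,220),200),("lipL",(336,178),208),("lipR",(404,178),208)]:
    p=onz(W,(130+c[0]/2,130+c[1]/2),h); v=(p-ax)[:2]; P[n]=p; print(n,p.round(1),"r",np.hypot(*v).round(1),"ang",np.degrees(np.arctan2(v[1],v[0])).round(2))
v=(P["mouth"]-P["slotend"])[:2];print("slot dir",np.degrees(np.arctan2(v[1],v[0])),np.hypot(*v))
E
```

```text
mouth [499.7 130.  200. ] r 168.0 ang -174.53
tipL [502.3 107.8 200. ] r 169.0 ang -166.94
tipR [497.8 152.  200. ] r 169.3 ang 177.98
slotend [551.2 135.  200. ] r 116.3 ang -174.59
slot mid [536.3 133.4 200. ] r 131.3 ang -174.49
outerL [559.9 115.1 200. ] r 111.5 ang -163.9
outerR [556.2 156.6 200. ] r 111.3 ang 174.51
inL [539.5 124.2 200. ] r 129.3 ang -170.3
inR [537.9 142.8 200. ] r 129.1 ang -178.58
lipL [518.5 116.9 208. ] r 151.3 ang -168.89
lipR [515.9 146.2 208. ] r 151.1 ang 179.91
slot dir -174.3759951612991 51.71360905889602
```

```bash
python3 - <<'E'
from h import *
q=Q(-174.5)
bot.move_gripper(88)
bot.move_ptp([442,-319.5,260],q); bot.line_to([442,-319.5,146],120); 
bot.move_gripper(20,30); s=bot.read_state(); print(s['t'],s['tcp_pos'],s['width'],s['contact_force'])
bot.line_to([442,-319.5,236],120); bot.pause(.15); s=bot.read_state(); print(s['t'],s['tcp_pos'],s['width'],s['contact_force'])
W=cal("wrist"); np.savez("w3",K=W[0],d=W[1],W=W[2]); w=bot.camera("wrist")[...,::-1]; save("w3",w)
save("side3",bot.camera("side")[...,::-1][120:420,200:600])
E
```

```text
33.875 [ 441.96569561 -319.46972141  145.92441427] 35.4314993501096 [-0.75730038  1.52614698 -0.15401045]
34.925 [ 441.53181578 -319.29727578  234.99003541] 35.19151633462242 [-0.41874794 -0.20196581 -1.31650798]
```

View pics/w3.png

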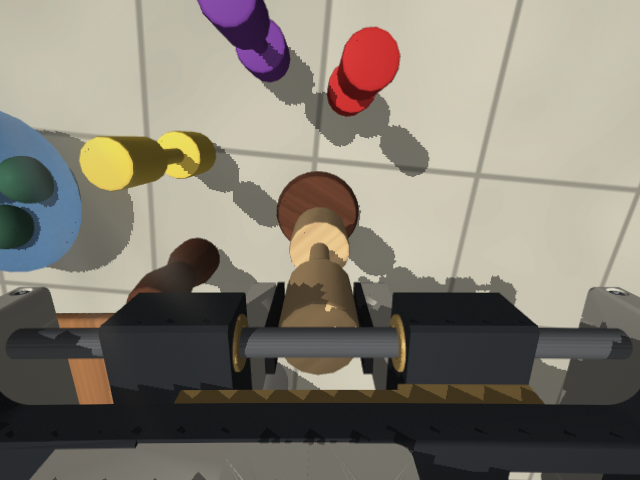

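View pics/side3.png

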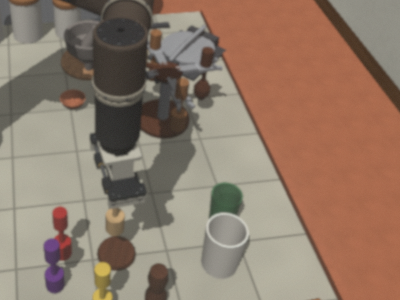

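```bash
cat > ins.py <<'E'
from h import *
a=np.radians(5.5); u=np.array([np.cos(a),np.sin(a)]); l=np.array([-u[1],u[0]]); ax=np.array([667,146.])
def P(r,lat,z): return [*(ax-r*u+lat*l),z]
z=231; lat=0.
bot.line_to(P(215,0,z),220,ori=Q(-174.5)); bot.pause(.3)
S=[bot.read_state()]; f0=S[0]['contact_force']; print("t",S[0]['t'],"f0",f0,S[0]['tcp_pos'])
bot.line_to(P(165,0,z),60)
r=165; log=[]
while r>104:
    r-=1.0; bot.line_to(P(r,lat,z),30)
    s=bot.read_state(); f=s['contact_force']-f0; fr,fl=-f[:2]@u,f[:2]@l; d=s['tcp_pos'][:2]-ax
    log.append((r,round(-d@u,1),round(d@l,1),round(fr,1),round(fl,1),round(f[2],1)))
    if abs(fl)>1.5: lat+=np.clip(.25*fl,-.6,.6)
    if fr>5 or abs(f[2])>8 or abs(fl)>10: break
for x in log: print(*x)
print("lat",lat,s['t'],s['tcp_pos'],s['moment'])
save("w4",bot.camera("wrist")[...,::-1])
E
python3 ins.py
```

```text
t 37.5 f0 [ 0.46178201 -0.05500345 -1.00261175] [453.03465518 125.10670961 231.0236839 ]
164.0 164.1 0.1 0.3 -0.4 -0.7
163.0 163.0 0.0 0.6 0.0 0.3
162.0 162.0 0.0 -0.5 -0.2 -0.8
161.0 160.9 0.0 0.4 -0.0 -0.6
160.0 160.0 -0.0 -0.1 0.1 -1.0
159.0 159.0 -0.0 0.7 0.3 -1.4
158.0 157.9 -0.0 0.0 0.5 0.0
157.0 157.0 0.0 1.0 -0.1 -0.7
156.0 156.0 0.0 0.5 -0.6 -1.6
155.0 155.0 0.0 1.3 0.2 0.1
154.0 153.9 -0.0 -0.0 0.1 -0.4
153.0 152.9 0.0 0.1 0.5 -0.3
152.0 151.9 0.0 0.3 0.2 -1.7
151.0 151.0 -0.0 0.4 -0.5 0.2
150.0 149.9 0.0 0.3 -0.6 -0.5
149.0 148.9 -0.0 0.9 0.7 -0.5
148.0 147.9 0.0 -0.0 0.1 -1.5
147.0 146.9 0.0 0.2 0.3 -0.4
146.0 145.9 0.0 0.8 0.4 -0.6
145.0 145.0 0.0 -0.3 0.4 -1.4
144.0 144.0 -0.0 1.1 -0.2 -0.2
143.0 142.9 0.0 -0.8 0.5 -1.5
142.0 141.9 0.0 0.7 0.6 -0.2
141.0 141.0 0.0 0.2 0.4 -0.4
140.0 139.9 0.0 -0.4 -0.7 0.4
139.0 139.0 -0.0 -0.0 -0.4 -0.0
138.0 138.0 -0.0 1.2 0.2 -1.3
137.0 136.9 0.0 0.8 0.1 -0.4
136.0 136.0 -0.0 0.6 -0.0 -0.4
135.0 134.9 0.0 0.6 -0.2 -0.6
134.0 133.9 0.0 1.1 -0.0 -0.6
133.0 133.0 -0.0 0.5 0.2 -1.1
132.0 131.9 -0.0 0.6 0.9 -1.2
131.0 131.0 -0.0 0.0 0.1 -0.4
130.0 129.9 -0.0 0.2 -0.4 -0.1
129.0 128.9 0.0 -0.1 0.1 -0.8
128.0 127.9 -0.0 0.1 0.7 -0.4
127.0 126.9 0.0 1.3 -0.4 -0.6
126.0 126.0 -0.0 0.4 0.2 -0.5
125.0 124.9 0.0 0.9 0.4 -0.4
124.0 124.0 -0.0 0.0 -0.5 -0.7
123.0 122.9 -0.0 -0.2 -0.4 -0.5
122.0 121.9 -0.0 -0.1 -1.0 -0.4
121.0 120.9 0.0 0.4 1.8 -0.3
120.0 120.2 0.4 2.4 -0.8 -0.2
119.0 119.8 0.3 6.3 0.9 1.5
lat 0.4405996448396153 49.9833 [547.76740657 134.78928478 230.79939116] [-0.10979955  2.13742675  0.0312217 ]
```

```bash
cat > low.py <<'E'
from h import *
a=np.radians(5.5); u=np.array([np.cos(a),np.sin(a)]); l=np.array([-u[1],u[0]]); ax=np.array([667,146.])
def P(r,lat,z): return [*(ax-r*u+lat*l),z]
f0=np.array([.46,-.05,-1.4]); lat=.2; r=121.3
bot.line_to(P(r,lat,231),30); s=bot.read_state(); print((s['contact_force']-f0).round(1))
bot.line_to(P(r,lat,219.5),50)
z=219.5
while z>212:
    s=bot.read_state(); f=s['contact_force']-f0; print(round(z,1),s['tcp_pos'][2].round(1),f.round(1))
    if f[2]>4: break
    z-=.7; bot.line_to(P(r,lat,z),30)
print(s['t'],s['tcp_pos'],s['moment'])
save("w5",bot.camera("wrist")[...,::-1])
E
python3 low.py
```

```text
[-1.  -0.2  0.1]
219.5 218.9 [-0.3 -0.2 -0.8]
218.8 218.9 [-0.3  0.2  1. ]
218.1 218.1 [-0.   0.6 -0.5]
217.4 217.4 [-0.3  0.  -0.3]
216.7 216.6 [-1.1  0.6  0.2]
216.0 216.0 [-0.1 -0.2 -0.1]
215.3 215.9 [-2.2 -0.4  5.3]
52.1667 [546.31037956 134.56816153 215.85926666] [-0.00908231  0.88527826  0.08347318]
```

```bash
python3 - <<'E'
from h import *
p=bot.read_state()['tcp_pos']; bot.move_gripper(70); bot.line_to([p[0],p[1],310],120); bot.line_to([490,129.5,320],150); bot.pause(.2)
s=bot.read_state(); print(s['t'],s['tcp_pos'],s['contact_force'],s['width'])
W=cal("wrist"); np.savez("w6",K=W[0],d=W[1],W=W[2]); w=bot.camera("wrist")[...,::-1]
sd=bot.camera("side")[...,::-1]
f=lambda a,x,y:cv2.resize(a[y:y+200,x:x+200],None,fx=2,fy=2,interpolation=cv2.INTER_CUBIC)
save("w6",w); save("fin",np.hstack([f(w,215,130),f(sd,270,110)]))
E
```

```text
54.675 [490.47913029 129.58914607 319.42896119] [-0.69309788 -0.08914486 -0.39361186] 70.09148477132474
```

View pics/fin.png

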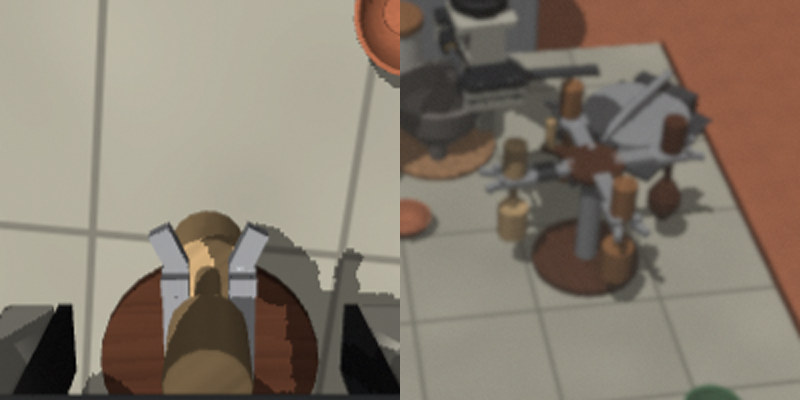

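```bash
python3 - <<'E'
from h import *
z=np.load("w6.npz");W=(z['K'],z['d'],z['W'])
for n,c,h in [("headtop",(207.5,372),254),("mouth",(208.5,232),200)]:
    p=onz(W,(215+c[0]/2,130+c[1]/2),h); v=p[:2]-[667,146]; print(n,p.round(1),np.hypot(*v).round(1),np.degrees(np.arctan2(v[1],v[0])).round(2))
bot.close_job(); print(bot.read_state()['t'])
E
```

```text
headtop [539.1 133.1 254. ] 128.5 -174.24
mouth [501.  129.8 200. ] 166.8 -174.43
the job is handed in; nothing more can be done
the job is handed in; nothing more can be done
```

I turned the carousel clockwise about 1.03 rad onto its stop and then hung the pale masher on the empty hook. I handed the job in at about 55 s of the 72 s allowed; no verdict was reported.

- **Turning:** I pushed the peg with the gripper straddling it. The stop showed as a force of about 14 N with no further motion. The push paused once when the last joint reached its limit, and I finished it with the wrist angle held.
- **Seating:** I slid the neck in until it met the slot's end, at about 6 N, some 2.5 mm farther out than nominal. I then backed off about 1.5 mm and lowered it. It touched down with the gripper tip at 215.9 mm, against 216 mm expected, at about 5 N. Then I let go and moved clear.

**Last checks:**
- **Passed:** the masher hangs upright behind the lips. The hook's direction is within 0.1° of what I saw at the stop, the head is in line with the slot to about 0.5 mm, and the fingers are clear of it.
- **Disagreed:** the last picture put the head's top at radius 128 mm, but by feel it should be about 121.5 mm. I think the picture is off, because the finger frame hid part of the top's edge. The touch-down height also rules out the head resting on a lip. I did not check this further.
- **Not checked:** I did not measure the bystanders again. No move went near them and no unexpected contact force showed.

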